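# Press a pile of plant specimens in the bench screw press

### The job

Slide the pile of three press boards along the bed until all three are fully home against the foot of the press's column, lying squarely one on another. Then drop the loose crank over the hexagon hidden in the guard sleeve on top of the press, feeling for it until the crank sits right down, and wind the platen down onto the pile and about half a turn more, so that its springs are squeezed. Finally lift the crank off and stand it upright on the bench again, leaving the pile clamped and everything else on the bench where it was.

Things in the scene. Friction and masses are not known exactly. Their poses are not given: they have to be found in the camera images.
- press: Bench screw press, pale grey, fixed. Origin: at bench level under the screw axis. x points from its open mouth back to the column, y left, z up. Bed: x -155 to +140, 200 wide, top at z 25. Column at the back with a cross foot 160 wide, 42 high, front face at x +57: the stop for the pile. Overhanging arm: 84 wide, x -44 to column, z 118 to 144, with cross lugs 140 wide; guide rods to z 166.
- well (a point): Centre of the rim of the guard sleeve, 184 mm above the bench on the screw axis: a dark steel tube standing on the press's arm, 78 mm outside, 68 mm inside, 60 mm deep. In it, centred, stands the screw's hexagon, 30 mm across flats, straight for 36 mm up from the floor, then an 8 mm tapered nose; it ends 16 mm below the rim. Its angle is not told and may be any.
- well_floor (a point): Centre of the floor of the guard sleeve, 124 mm above the bench on the screw axis; axes as the press. A fully seated crank has its mouth here. The screw is right-handed, turned clockwise from above it lowers the platen 8 mm per turn; it turns against friction of about 0.1 N m and never runs back by itself.
- pile_seat (a point): Where the pile belongs: point on top of the bed, 25 mm above the bench, 15.5 mm in front of the screw axis; axes as the press. When the pile is home the boards' origins are straight above this point (their far edges touch the column's foot) and its top is 36 mm above it.
- platen_face (a point): Centre of the underside of the platen, an aluminium plate 110 (x) by 120 (y) by 11 mm on the screw axis, hung by four springs under a 140 mm wide pressure bar that the screw drives. At the start it hangs 3 to 7 mm above the level of the pile's top.
- platen (a joint): How far the platen's springs are squeezed, m: 0 while it hangs free; once it bears on the pile it grows by 8 mm per turn of the screw (half a turn: 4 mm). Springs are gentle: about 8 N at first touch, 18 N at 4 mm. End of travel 12 mm.
- board_low: Lowest press board, flat on the bed: plywood with card face, 145 (x) by 170 (y) by 12 mm, about 0.16 kg, origin at the centre of its underside. At the start the pile stands 35 to 70 mm out towards the mouth, its boards a little crooked and shifted on each other.
- board_mid: Middle press board, same make and size, lying on the lowest; origin at the centre of its underside.
- board_top: Top press board, same make and size, lying on the middle one; origin at the centre of its underside.
- crank: Loose steel crank, 0.6 kg, standing on its socket. Origin: centre of the socket's mouth; z up its axis; x along its arm. Socket: hexagonal tube 45 mm across flats outside, bore a 32.5 mm hexagon 50 mm deep, mouth flared over 6 mm, flats square to x and every 60 deg (10 deg play). Arm: 18 mm wide, z 62 to 70. Grip boss on the axis: 28 mm square (faces along x, y), z 70 to 108. Weight 6 mm off axis.
- crank_boss (a point): Centre of the top of the crank's square grip boss, on its axis, 108 mm above the mouth; axes as the crank.
- crank_knob (a point): Middle of the crank's upright black handle, a cylinder 22 mm in diameter and 50 mm high (z 70 to 120 above the mouth), 72 mm from the crank's axis along its x, fixed on the arm.
- reagent_bottle: Bystander: amber bottle, 60 mm diameter, 140 mm high, origin under its centre; on the other side of the press from the crank.
- petri_dishes: Bystander: three closed Petri dishes as one pile, 90 mm diameter, 48 mm high, origin under its centre.
- slide_box: Bystander: grey slide box 101 (x) by 173 (y) by 35 mm, origin under its centre.
- forceps: Bystander: steel forceps lying flat, 128 mm along x, 10 wide, 9 high, origin under their centre.
- wash_bottle: Bystander: white squeeze bottle with spout, 60 mm diameter, 160 mm high, origin under its centre; the spout reaches 46 mm out along x.
- notebook: Bystander: dark hardback notebook 148 (x) by 105 (y) by 16 mm, origin under its centre.
- brush_pot: Bystander: white pot with brushes, 64 mm diameter, 85 mm high (brushes to 150 mm), origin under its centre.
There are look-alikes about, which are no part of the job. Leave any pink look-alike of the board_mid alone.

How it is judged:
On the way, in this order (a step that is already met when the one before it is completed fails the run):
1. All three boards are home against the foot of the column and square (each within 6 mm of home along the bed, within 20 mm of the middle sideways, within 0.06 rad) (x of board_low in the frame of pile_seat between -0.006 and 0.006 m and y of board_low in the frame of pile_seat between -0.02 and 0.02 m and z of board_low in the frame of pile_seat between -0.004 and 0.004 m and angle between the x axis of each of board_low, board_mid, board_top and the x axis of pile_seat, either way round below 0.06 rad and x of board_mid in the frame of pile_seat between -0.006 and 0.006 m and y of board_mid in the frame of pile_seat between -0.02 and 0.02 m and z of board_mid in the frame of pile_seat between 0.008 and 0.016 m and x of board_top in the frame of pile_seat between -0.006 and 0.006 m and y of board_top in the frame of pile_seat between -0.02 and 0.02 m and z of board_top in the frame of pile_seat between 0.02 and 0.028 m), for 0.2 s.
2. The crank is seated: its mouth within 4 mm of the guard sleeve's floor, on the spindle axis within 4 mm, upright (horizontal distance between crank and well_floor below 0.004 m and z of crank in the frame of well_floor below 0.004 m and angle between crank's own z axis and vertical below 0.12 rad), for 0.2 s.
3. With the crank on the spindle, the platen is wound down onto the pile and its springs are squeezed by 1.8 to 8.5 mm (about a quarter turn to one turn past touching) (all of step 2 and value of joint platen between 0.0018 and 0.0085 m), for 0.2 s.
At the end, for the whole second after the job is handed in: The three boards lie home and square under the platen (each within 6 mm of home along the bed, 20 mm of the middle sideways, 0.06 rad), the platen's springs are squeezed by 1.8 to 8.5 mm, and the crank stands upright (within 0.05 rad) and still on the bench itself (all of step 1 and value of joint platen between 0.0018 and 0.0085 m and angle between crank's own z axis and vertical below 0.05 rad and height (world z) of crank between -0.004 and 0.004 m and linear speed of crank below 0.02 m/s and angular speed of crank below 0.2 rad/s); the robot touches nothing.
It fails at once if A bystander is shifted more than 30 mm or tipped more than 0.4 rad (distance of any of reagent_bottle, petri_dishes, slide_box, forceps, wash_bottle, notebook, brush_pot from where it was at the start of the episode above 0.03 m or angle between any of reagent_bottle, petri_dishes, slide_box, forceps, wash_bottle, notebook, brush_pot's own z axis and vertical above 0.4 rad).
It fails at once if The pile is overpressed: the springs squeezed by more than 11 mm (value of joint platen above 0.011 m).
It also fails if it takes over 72 s, if anything falls off the work surface, if the arm or the gripper's body presses on something with over 40 N, if the wrist force passes 120 N, or if a joint passes its speed limit or range.

### The arm

A 7-joint arm with a two-finger parallel gripper is mounted at the origin on the work surface. World frame = base frame: x ahead of the robot, y to its left, z up, the work surface at z = 0. Lengths are in m, angles in rad, forces in N, time in s.
With the tool pointing down it reaches from about 0.425 to 1.025 m from the base axis. Payload 9.4 kg.
Tool frame: the origin (TCP) lies on the centre line of the jaws, within the pads' length; the fingertips stand 22 mm ahead of it and the grasp point (between the pads) lies 3 mm ahead of it; z points along the fingers, y is the line along which they close (so a half turn about z gives the same grasp; the last joint's range is limited). The gripper opens to 85 mm and grips with 20 to 120 N. Pads are 22 mm wide; open, the fingers measure 114 mm over their backs; the gripper's body (76 mm by 85 mm) begins 54 mm behind the grasp point. The pads swing forward as they close: fully open they stand 13 mm farther back than shut.
Start: joints at [-1.404, 0.599, -0.003, 1.599, 0.002, 0.943, -0.08], TCP at [0.175, 0.704, 0.214] pointing down, gripper open.
Joint ranges: [-2.57, 2.57], [-0.35, 1.97], [-1.29, 1.29], [0.11, 2.56], [-1.05, 4.19], [0.11, 1.86], [-2.63, 2.63]. Speed limits (rad/s): [2.22, 2.22, 3.01, 3.01, 3.14, 3.14, 3.14].

### API

Orientations are given as a unit quaternion [w, x, y, z].
In Python, from station import status, capture, ctrl gives the robot as it stands. The module is installed in compiled form; this text tells all that it offers.
- The arm moves only by the shell command python3 -m handwheel 'ROWS'. ROWS is JSON, a list of rows, each a list of 7 numbers: the finger opening in cm, from 0 to 8.54, then the shift along the tool's x, y, z in cm, then the turn, a rotation vector about the tool's x, y, z in rad. In form: [[jaw, tx, ty, tz, ax, ay, az], ...]. A call has 1 to 12 rows; each row is the pose to reach, as a shift and turn from the pose commanded when the call began, along the tool's axes at that moment; what a row does not reach only later rows make up. A row lasts 1/8 s, in which the tool goes at most 62.5 mm and 10.7 degrees, less where a joint would pass 70% of its speed; a pose out of reach is approached as far as the arm can. A call with a gripper value outside its range is refused whole. The fingers move at their own pace and stop on an object; the grip force is fixed at half the most. Time passes only in rows, so rows that repeat a pose let the fingers close. It gives the time, the measured TCP pose, the force, the opening and the grip force at its end, in the units of the state.
- status.state(): the state, without advancing time (a new reading comes with each control period).
- capture(name): name is "side" or "top" or "wrist"; returns a dict with "color" (400x640x3 uint8, red, green, blue), "camera_matrix" (3x3 intrinsics, pixels), "extrinsics" (4x4, takes a point from world to camera coordinates); the wrist camera has in their place "T_tool_cam" (4x4, takes a point from camera to tool coordinates, whose origin is the TCP and whose axes are the flange's). Camera axes: x right, y down, z forward; pixel columns grow to the right and rows downward; lengths in m; the calibration is good to about 2 mm. A picture is of the moment at which its call begins: read the wrist's pose just before it. There is no depth.
- ctrl.sign_off(): hands the job in; it is judged then, once.
The state is a dict: "t": time; "joints": joint angles; "qd": joint speeds; "effort": joint torques, N m; "tcp_pos": TCP position; "eef_rot": TCP orientation; "force": force on the tool from outside, world axes, zero at the start; "ft_torque": the same for the moment, N m; "opening": finger opening in m; "grip_force": force on a finger pad.
Only numpy, scipy, OpenCV 4.12 (cv2) and the standard library are available. Lean on these libraries where they do the work, as an engineer would, in place of code of your own. Each camera call takes 0.05 s, during which the arm holds its last target. There are 200 camera calls.

## Working session

There is one attempt and no reset: what is moved stays moved. The work goes in short steps, Python scripts to look and compute and a shell command to move; the robot and the scene stay as the last step left them, time stands still between calls to the robot, and variables do not carry over. Pictures are saved under pics/ and viewed, at most 10 in all, crops included, and the job is handed in when it is done.

```bash
mkdir -p pics
cat > h.py <<'E'
import numpy as np, cv2, json
from station import status, capture, ctrl
from scipy.spatial.transform import Rotation as R
def save(n,c,crop=None):
    im=c["color"][:,:,::-1]
    if crop: x0,y0,x1,y1,s=crop; im=cv2.resize(im[y0:y1,x0:x1],None,fx=s,fy=s,interpolation=cv2.INTER_CUBIC)
    cv2.imwrite(f"pics/{n}.png",im)
def tool():
    s=status.state(); q=s["eef_rot"]; T=np.eye(4); T[:3,:3]=R.from_quat([q[1],q[2],q[3],q[0]]).as_matrix(); T[:3,3]=s["tcp_pos"]; return T
def cam(name):
    T=tool() if name=="wrist" else None
    c=capture(name); c["W"]=T@c["T_tool_cam"] if name=="wrist" else np.linalg.inv(c["extrinsics"]); return c
def ray(c,uv):
    d=np.linalg.inv(c["camera_matrix"])@np.array([uv[0],uv[1],1.]); return c["W"][:3,3],c["W"][:3,:3]@d
def onz(c,uv,z):
    o,d=ray(c,uv); return o+d*(z-o[2])/d[2]
def proj(c,p):
    q=np.linalg.inv(c["W"])@np.append(p,1); k=c["camera_matrix"]@q[:3]; return k[:2]/k[2]
def tri(c1,u1,c2,u2):
    A=[];b=[]
    for c,u in((c1,u1),(c2,u2)):
        o,d=ray(c,u); d=d/np.linalg.norm(d); P=np.eye(3)-np.outer(d,d); A.append(P);b.append(P@o)
    return np.linalg.lstsq(np.vstack(A),np.hstack(b),rcond=None)[0]
E
python3 - <<'E'
from h import *
import pickle
for n in("side","top","wrist"):
    c=cam(n); save(n+"0",c); pickle.dump(c,open(n+"0.pkl","wb")); print(n,np.round(c["W"],3).tolist(),c["camera_matrix"][0,0])
s=status.state(); print(s["tcp_pos"],s["eef_rot"],s["t"])
E
```

```text
side [[0.942, -0.179, 0.283, 0.164], [-0.334, -0.546, 0.768, -0.847], [0.017, -0.819, -0.574, 0.725], [0.0, 0.0, 0.0, 1.0]] 376.8272220950463
top [[-0.016, -0.993, 0.114, 0.324], [-1.0, 0.017, 0.007, -0.025], [-0.009, -0.114, -0.993, 1.405], [0.0, 0.0, 0.0, 1.0]] 373.97118021309285
wrist [[0.242, 0.936, 0.257, 0.109], [0.97, -0.233, -0.065, 0.719], [-0.001, 0.265, -0.964, 0.372], [0.0, 0.0, 0.0, 1.0]] 318.97301657372316
[0.17492609 0.70319535 0.2135252 ] [-1.41058794e-05  1.21563729e-01  9.92583447e-01 -5.99891708e-04] 0.15
```

View pics/top0.png

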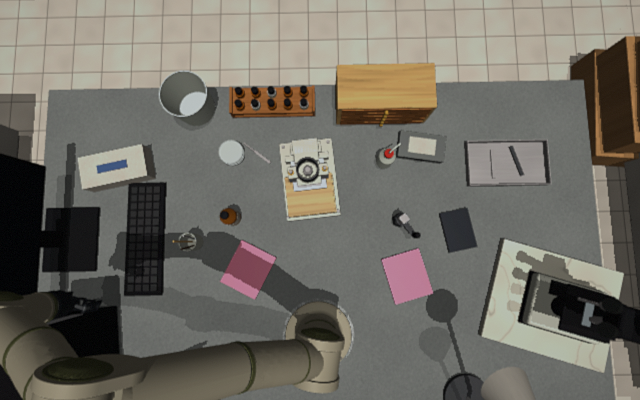

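View pics/side0.png

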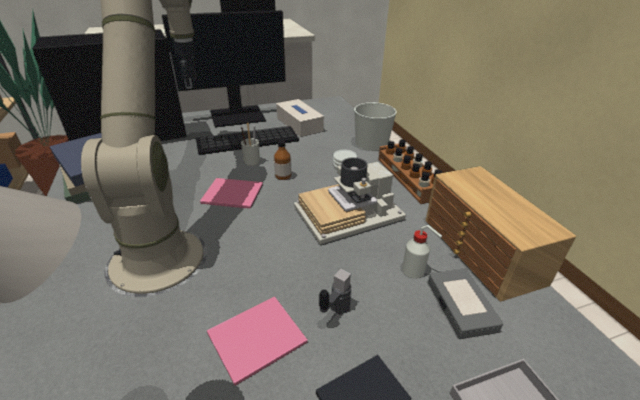

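The top view shows the press with its sleeve at (307,170) and mouth towards the robot, with the pile at (312,200). The crank is at (402,220), its knob towards (416,234). The pink boards are look-alikes. Next I'll zoom in.

Run:
```python
from h import *
import pickle
t=pickle.load(open("top0.pkl","rb"));s=pickle.load(open("side0.pkl","rb"))
def cr(c,x0,y0,w,h,W,H): 
    return cv2.resize(c["color"][y0:y0+h,x0:x0+w,::-1],(W,H),interpolation=cv2.INTER_CUBIC)
a=cr(t,270,130,80,100,320,400) ; b=cr(t,385,200,40,50,160,200)
a=cv2.resize(a,(400,500)); 
m=np.zeros((600,800,3),np.uint8); m[:500,:400]=a
m[:300,400:]=cr(s,285,140,133,100,400,300); m[300:600,400:]=cr(s,300,240,133,100,400,300)
cv2.imwrite("pics/m.png",m)
for n,u in(("sleeve",(307,170)),):
    print(onz(t,u,.184))
print("crank",onz(t,(402,217),.1),"knob",onz(t,(416,234),.1))
```

```text
[0.572102   0.02609464 0.184     ]
crank [ 0.41651154 -0.29993575  0.1       ] knob [ 0.35661314 -0.3459876   0.1       ]
```

View pics/m.png

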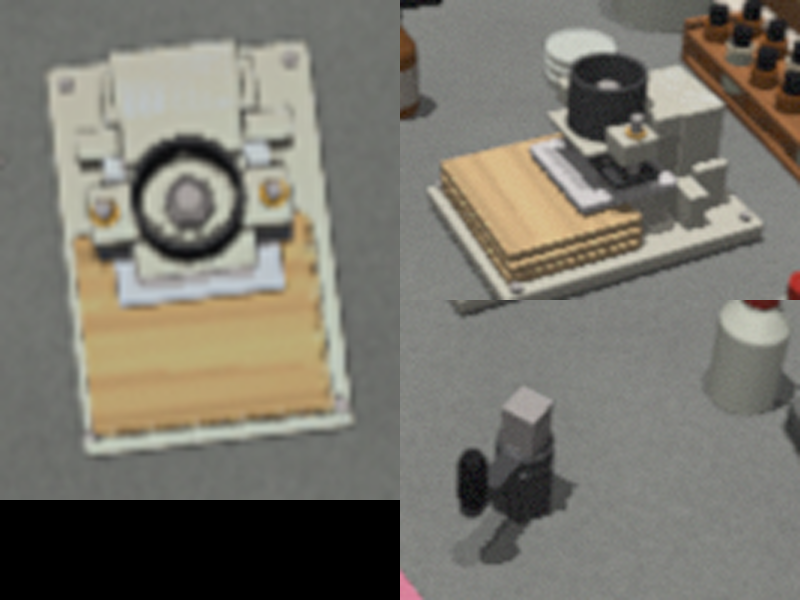

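The zoom shows three boards crooked on the bed, with the front edge of the pile at about (292..337, 213) in the top image. The press is yawed by about 6°. The crank boss stands upright, with its arm towards the robot and to the right.

Run:
```python
from h import *
import pickle
t=pickle.load(open("top0.pkl","rb"));s=pickle.load(open("side0.pkl","rb"))
z=lambda u,v:(270+u/5,130+v/5)
P={}
for n,u,h in(("FL",(88,450),.025),("FR",(350,423),.025),("BL",(48,70),.025),("BR",(305,45),.025),("pileFL",(90,435),.061),("pileFR",(332,405),.061),("sleeve",(189,198),.184),("hex",(190,202),.168)):
    P[n]=onz(t,z(*u),h); print(n,P[n].round(4))
for a,b in(("FL","BL"),("FR","BR")):
    d=P[b]-P[a]; print(np.degrees(np.arctan2(d[1],d[0])),np.linalg.norm(d))
d=P["FL"]-P["FR"];print(np.degrees(np.arctan2(-d[0],d[1])),np.linalg.norm(d))
f=lambda u,v:(285+u/3,140+v/3)
print("sleeve tri",tri(t,z(189,198),s,f(607,80-0) if 0 else (285+207/3,140+78/3)))
g=lambda u,v:(300+(u-400)/3,240+(v-300)/3)
# crank boss top in side and top
for c in(t,):
    m=c["color"][200:245,385:425].astype(int).sum(2); 
    print((m[5:42,3:36:1]//8).tolist() if 0 else '')
b=g(527,403); print("boss side px",b, onz(s,b,.108), "knob", onz(s,g(473,480),.095))
```

```text
FL [0.4179 0.1067 0.025 ]
FR [ 0.4346 -0.0873  0.025 ]
BL [0.7064 0.1352 0.025 ]
BR [ 0.7222 -0.0596  0.025 ]
pileFL [0.4262 0.1018 0.061 ]
pileFR [ 0.4449 -0.073   0.061 ]
sleeve [0.5734 0.0234 0.184 ]
hex [0.5739 0.0234 0.168 ]
5.641637673003858 0.2899131299031979
5.49598961018733 0.28887954186199255
4.927421317816482 0.19475079677055204
sleeve tri [0.57654785 0.0233435  0.17496485]

boss side px (342.3333333333333, 274.3333333333333) [ 0.41162108 -0.30694966  0.108     ] knob [ 0.35323547 -0.35184142  0.095     ]
```

```bash
python3 -m handwheel '[[8.5,0,0,0,0,0,0]]'
python3 - <<'E'
from h import *
print(tool().round(3)); print(np.round(cam("wrist")["T_tool_cam"],3))
E
```

```text
t: 0.28
tcp_pos: [0.175, 0.7034, 0.2138]
eef_rot: [0.0, 0.122, 0.993, -0.0]
force: [-0.2, -0.3, -0.5]
opening: 0.085
grip_force: 0.0
[[-0.97   0.241 -0.     0.175]
 [ 0.241  0.97  -0.001  0.703]
 [-0.    -0.001 -1.     0.214]
 [ 0.     0.     0.     1.   ]]
[[-0.    -0.964 -0.265  0.068]
 [ 1.    -0.     0.    -0.001]
 [-0.    -0.265  0.964 -0.159]
 [ 0.     0.     0.     1.   ]]
```

```bash
python3 -m handwheel '[[8.5,-33.5,-20.8,-8.6,0,0,0],[8.5,-33.5,-20.8,-8.6,0,0,0],[8.5,-33.5,-20.8,-8.6,0,0,0],[8.5,-33.5,-20.8,-8.6,0,0,0],[8.5,-33.5,-20.8,-8.6,0,0,0],[8.5,-33.5,-20.8,-8.6,0,0,0],[8.5,-47.7,-57.4,-8.6,0,0,-0.34],[8.5,-47.7,-57.4,-8.6,0,0,-0.34],[8.5,-47.7,-57.4,-8.6,0,0,-0.34],[8.5,-47.7,-57.4,-8.6,0,0,-0.34],[8.5,-47.7,-57.4,-8.6,0,0,-0.34],[8.5,-47.7,-57.4,-8.6,0,0,-0.34]]'
python3 - <<'E'
from h import *
T=tool();print(T.round(3))
E
```

```text
t: 1.82
tcp_pos: [0.4928, 0.0691, 0.3]
eef_rot: [0.0, -0.048, 0.999, 0.0]
force: [1.1, 0.4, 0.3]
opening: 0.0846
grip_force: 0.0
[[-0.995 -0.096  0.001  0.493]
 [-0.096  0.995  0.     0.069]
 [-0.001  0.    -1.     0.3  ]
 [ 0.     0.     0.     1.   ]]
```

```bash
python3 -m handwheel '[[8.5,0,-4.5,0,0,0,0],[8.5,0,-4.5,0,0,0,0]]'
python3 - <<'E'
from h import *
import pickle
c=cam("wrist"); pickle.dump(c,open("w1.pkl","wb")); save("w1",c)
E
python3 -m handwheel '[[8.5,6,0,0,0,0,0],[8.5,9,0,0,0,0,0],[8.5,9,0,0,0,0,0]]'
python3 - <<'E'
from h import *
import pickle
c=cam("wrist"); pickle.dump(c,open("w2.pkl","wb")); save("w2",c)
a=cv2.imread("pics/w1.png");b=cv2.imread("pics/w2.png")
cv2.imwrite("pics/w12.png",np.vstack([a[:300],b[:300]]))
print(tool().round(3))
E
```

```text
t: 2.08
tcp_pos: [0.4971, 0.0226, 0.2999]
eef_rot: [0.0, -0.045, 0.999, -0.0]
force: [-0.6, 1.1, 0.2]
opening: 0.085
grip_force: 0.0
t: 2.5
tcp_pos: [0.4055, 0.0188, 0.2999]
eef_rot: [0.0, -0.049, 0.999, 0.0]
force: [0.6, 0.1, 0.6]
opening: 0.085
grip_force: 0.0
[[-0.995 -0.098  0.001  0.407]
 [-0.098  0.995  0.001  0.019]
 [-0.001  0.    -1.     0.3  ]
 [ 0.     0.     0.     1.   ]]
```

View pics/w12.png

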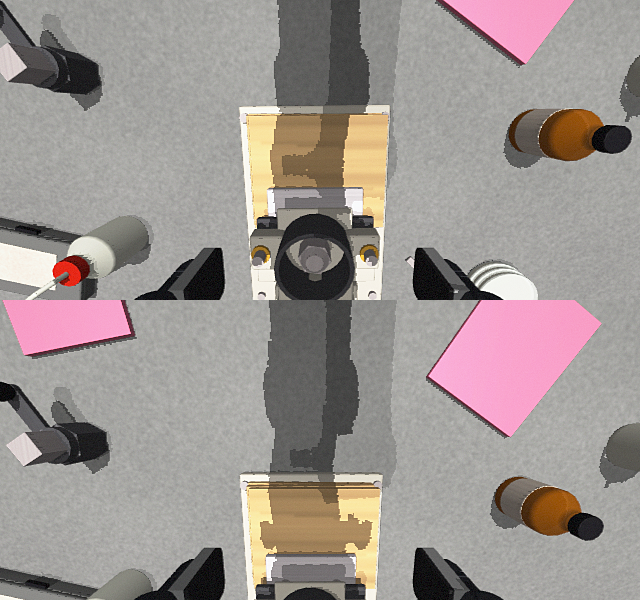

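w1 (top half) shows the sleeve rim at about (316,257) with the hexagon nose at (315,262), the pile's front edge on row 115 and the crank boss at (28,62). w2 (bottom half) shows the pile's front edge at about row 185 and the boss at about (25,148).

Run:
```python
import cv2,numpy as np
a=cv2.imread("pics/w1.png");b=cv2.imread("pics/w2.png")
f=lambda i,x,y,w,h,s:cv2.resize(i[y:y+h,x:x+w],None,fx=s,fy=s,interpolation=cv2.INTER_CUBIC)
m=np.zeros((600,800,3),np.uint8)
m[:600,:400]=f(a,235,100,160,240,2.5); m[:200,400:]=f(b,235,170,160,80,2.5)
m[200:400,400:]=f(a,0,0,100,100,2)[:, :].repeat(1,1) if 0 else cv2.copyMakeBorder(f(a,0,0,110,100,2),0,0,0,180,cv2.BORDER_CONSTANT)
m[400:600,400:]=cv2.copyMakeBorder(f(b,0,80,110,100,2),0,0,0,180,cv2.BORDER_CONSTANT)
cv2.imwrite("pics/z1.png",m)
```

```text
(no output)
```

View pics/z1.png

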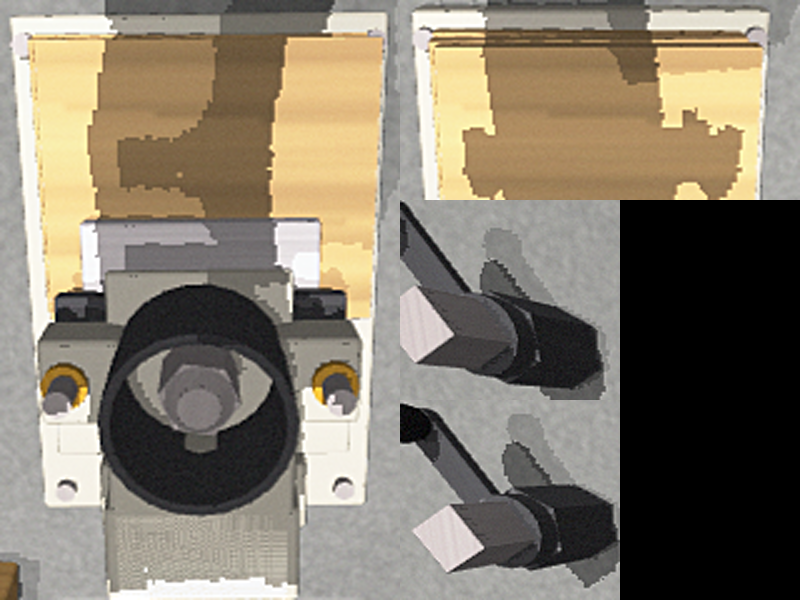

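The zoomed w1 shows the sleeve rim ellipse centred at px (314.6,269.2) and the hexagon nose at (314.2,260). In w2 the boss-top corners are at (24,132), (42,153), (25,166) and (6,146).

Run:
```python
from h import *
import pickle
a=pickle.load(open("w1.pkl","rb"));b=pickle.load(open("w2.pkl","rb"))
print("rim",onz(a,(314.6,269.2),.184),"tip",onz(a,(314.2,260),.168))
A=lambda u,v:(235+u/2.5,100+v/2.5)
B=lambda u,v:(235+(u-400)/2.5,170+v/2.5)
for n,c,p,z in(("bedFL1",a,A(388,15),.025),("bedFR1",a,A(11,15),.025),("bedBL",a,A(365,505),.025),("bedBR",a,A(47,505),.025),
 ("bed2R",b,B(413,11),.025),("bed2L",b,B(770,11),.025),("top2R",b,B(430,47),.061),("top2L",b,B(762,46),.061),("topA_R",a,A(27,40),.061),("topA_L",a,A(383,37),.061),("low2R",b,B(430,33),.037),("low2L",b,B(762,33),.037)):
    print(n,onz(c,p,z).round(4))
print("boss tri",tri(a,(9.5,62),b,(24.4,149.5)))
q=[onz(b,u,.108) for u in((24,132.5),(42,153.5),(25,166),(6.5,146))]
for i in range(4):
    d=q[(i+1)%4]-q[i]; print(q[i].round(4),np.linalg.norm(d[:2]).round(4),np.degrees(np.arctan2(d[1],d[0])).round(1))
print("mean",np.mean(q,0))
# hexagon flat: nose
```

```text
rim [0.57473093 0.02545155 0.184     ] tip [0.57311403 0.02472122 0.168     ]
bedFL1 [0.4153 0.1089 0.025 ]
bedFR1 [ 0.4329 -0.0874  0.025 ]
bedBL [0.7055 0.1382 0.025 ]
bedBR [ 0.7232 -0.0581  0.025 ]
bed2R [ 0.433  -0.0872  0.025 ]
bed2L [0.4137 0.1092 0.025 ]
top2R [ 0.4431 -0.0697  0.061 ]
top2L [0.4259 0.0998 0.061 ]
topA_R [ 0.4436 -0.0708  0.061 ]
topA_L [0.4268 0.1003 0.061 ]
low2R [ 0.4416 -0.0749  0.037 ]
low2L [0.424  0.1041 0.037 ]
boss tri [ 0.41004288 -0.30284891  0.10843523]
[ 0.3917 -0.3018  0.108 ] 0.0267 37.8
[ 0.4128 -0.2855  0.108 ] 0.026 -52.2
[ 0.4287 -0.306   0.108 ] 0.0265 -140.5
[ 0.4083 -0.3229  0.108 ] 0.0268 128.2
mean [ 0.41036493 -0.30406271  0.108     ]
```

```bash
python3 -m handwheel '[[8.5,-0.4,-0.9,6,0,0,0],[8.5,-0.4,-0.9,12,0,0,0],[8.5,-0.4,-0.9,18,0,0,0],[8.5,-0.4,-0.9,22,0,0,0],[8.5,-0.4,-0.9,24,0,0,0],[8.5,-0.4,-0.9,25,0,0,0],[8.5,-0.4,-0.9,25,0,0,0]]'
python3 - <<'E'
from h import *
c=cam("wrist");save("w3",c);print(tool().round(4));print(np.round(status.state()["joints"],2))
E
```

```text
t: 3.42
tcp_pos: [0.4128, 0.0096, 0.0491]
eef_rot: [-0.0, -0.048, 0.999, 0.0]
force: [-0.3, 0.0, 0.2]
opening: 0.085
grip_force: 0.0
[[-9.953e-01 -9.650e-02  3.000e-04  4.129e-01]
 [-9.650e-02  9.953e-01  1.000e-04  9.500e-03]
 [-3.000e-04  1.000e-04 -1.000e+00  4.970e-02]
 [ 0.000e+00  0.000e+00  0.000e+00  1.000e+00]]
[-0.17  0.56  0.02  2.43 -0.07  0.14  1.58]
```

View pics/w3.png

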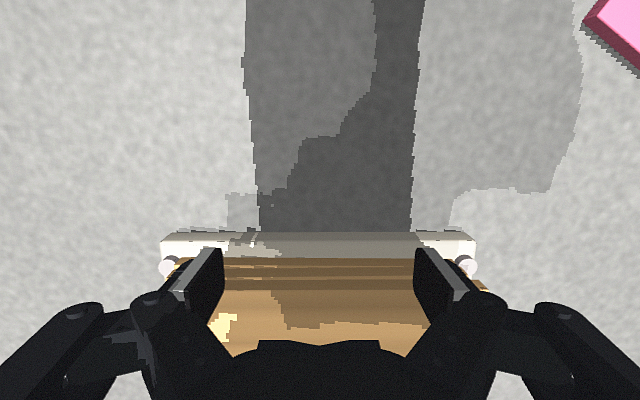

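The view shows the open fingers just in front of the pile's stepped front edge (row ~270), with the tips near the bed's front lip. I'll go a little lower and watch the force.

```bash
python3 -m handwheel '[[8.5,-0.3,0,0.3,0,0,0],[8.5,-0.3,0,0.3,0,0,0]]'; python3 -m handwheel '[[8.5,0,0,0.3,0,0,0],[8.5,0,0,0.3,0,0,0]]'
```

```text
t: 3.72
tcp_pos: [0.4161, 0.0095, 0.0471]
eef_rot: [0.001, -0.048, 0.999, 0.0]
force: [0.4, 0.1, -0.4]
opening: 0.0852
grip_force: 0.0
t: 3.98
tcp_pos: [0.4152, 0.0094, 0.0436]
eef_rot: [0.0, -0.048, 0.999, 0.0]
force: [0.4, -0.3, -0.5]
opening: 0.085
grip_force: 0.0
```

```bash
python3 -m handwheel '[[8.5,-0.4,0,0,0,0,0],[8.5,-0.4,0,0.3,0,0,0],[8.5,-0.4,0,0.3,0,0,0]]'; python3 -m handwheel '[[8.5,0,0,0.3,0,0,0],[8.5,0,0,0.3,0,0,0]]'
```

```text
t: 4.35
tcp_pos: [0.4191, 0.0098, 0.0404]
eef_rot: [-0.0, -0.048, 0.999, -0.0]
force: [-0.0, 0.4, -0.6]
opening: 0.0851
grip_force: 0.0
t: 4.6
tcp_pos: [0.4191, 0.0098, 0.0374]
eef_rot: [-0.0, -0.048, 0.999, -0.0]
force: [-0.5, -0.0, 0.3]
opening: 0.0849
grip_force: 0.0
```

```bash
python3 -m handwheel '[[8.5,-0.5,0,0,0,0,0],[8.5,-1,0,0,0,0,0],[8.5,-1.5,0,0,0,0,0],[8.5,-2,0,0,0,0,0],[8.5,-2.5,0,0,0,0,0],[8.5,-3,0,0,0,0,0],[8.5,-3.5,0,0,0,0,0],[8.5,-4,0,0,0,0,0],[8.5,-4.4,0,0,0,0,0],[8.5,-4.8,0,0,0,0,0],[8.5,-5.1,0,0,0,0,0],[8.5,-5.1,0,0,0,0,0]]'; python3 -m handwheel '[[8.5,-0.3,0,0,0,0,0],[8.5,-0.3,0,0,0,0,0]]'
```

```text
t: 6.1
tcp_pos: [0.4702, 0.0147, 0.0376]
eef_rot: [0.0, -0.048, 0.999, 0.0]
force: [0.4, 0.0, 0.3]
opening: 0.0849
grip_force: 0.0
t: 6.35
tcp_pos: [0.4732, 0.015, 0.0376]
eef_rot: [0.0, -0.048, 0.999, -0.0]
force: [-0.0, 0.1, -0.8]
opening: 0.0851
grip_force: 0.0
```

```bash
python3 -m handwheel '[[8.5,-0.3,0,0,0,0,0],[8.5,-0.5,0,0,0,0,0],[8.5,-0.5,0,0,0,0,0]]'; python3 -m handwheel '[[8.5,-0.2,0,0,0,0,0],[8.5,-0.3,0,0,0,0,0]]';  python3 - <<'E'
from h import *
save("w4",cam("wrist"))
E
```

```text
t: 6.72
tcp_pos: [0.4782, 0.0155, 0.0376]
eef_rot: [0.0, -0.048, 0.999, -0.0]
force: [0.2, -0.4, -0.2]
opening: 0.0852
grip_force: 0.0
t: 6.98
tcp_pos: [0.4811, 0.0157, 0.0376]
eef_rot: [0.0, -0.048, 0.999, -0.0]
force: [-0.2, 1.1, -0.1]
opening: 0.0849
grip_force: 0.0
```

View pics/w4.png

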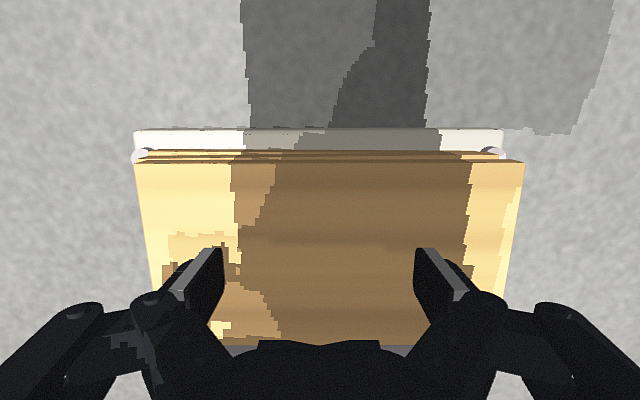

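The fingers went over the pile: they are clearly above its top and the front edge is unmoved (row ~160). So the open tips sit higher than I assumed. I'll touch down lightly to find their true height.

```bash
for i in 1 2 3 4 5; do python3 -m handwheel '[[8.5,0,0,0.2,0,0,0]]' | egrep 'tcp_pos|force: \['; done
```

```text
tcp_pos: [0.481, 0.0158, 0.0356]
force: [-0.3, -0.2, -0.6]
tcp_pos: [0.4809, 0.0157, 0.0334]
force: [-0.4, -0.6, -0.3]
tcp_pos: [0.4808, 0.0157, 0.0314]
force: [0.0, 0.1, -0.1]
tcp_pos: [0.4809, 0.0157, 0.0307]
force: [-7.3, 1.1, 52.8]
tcp_pos: [0.481, 0.0157, 0.0305]
force: [-12.6, 0.6, 86.5]
```

```bash
python3 -m handwheel '[[8.5,0,0,-1,0,0,0],[8.5,0,0,-3,0,0,0]]'
python3 - <<'E'
from h import *
c=cam("side"); save("s2",c,(250,100,450,250,4))
T=tool()
for z in(-.03,0,.022): print(z,[((proj(c,(T@[0,y,z,1])[:3])-[250,100])*4).round(0).tolist() for y in(-.0425,.0425)])
E
```

```text
t: 7.9
tcp_pos: [0.4806, 0.0157, 0.0577]
eef_rot: [-0.0, -0.048, 0.999, -0.0]
force: [0.1, 0.8, 0.3]
opening: 0.0849
grip_force: 0.0
-0.03 [[318.0, 420.0], [269.0, 360.0]]
0 [[317.0, 453.0], [269.0, 392.0]]
0.022 [[316.0, 477.0], [269.0, 415.0]]
```

View pics/s2.png

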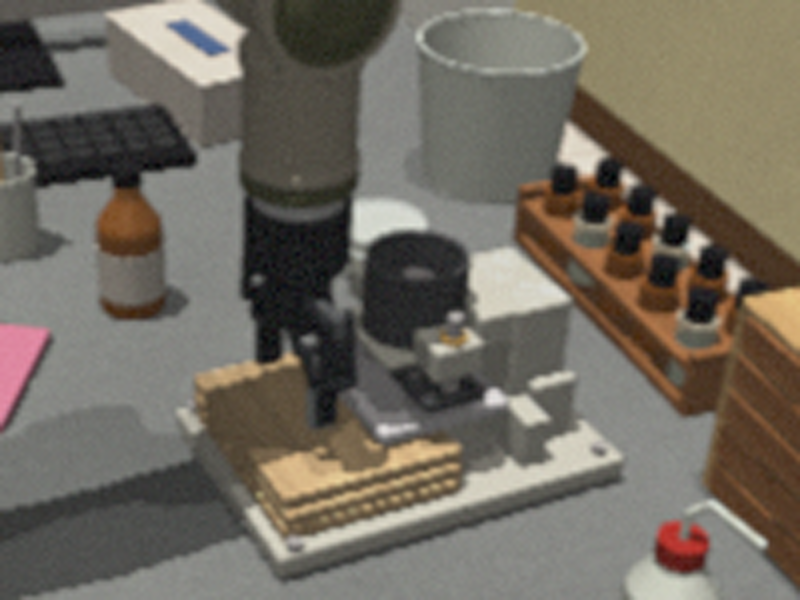

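The side view confirms it: the fingertip (317,424) projects about 30 mm behind the reported TCP. So the open tips are at TCP z + 0.030. I'll go back in front of the pile and lower accordingly.

```bash
python3 -m handwheel '[[8.5,0,0,-3,0,0,0],[8.5,5,0,-3,0,0,0],[8.5,7,0,-3,0,0,0],[8.5,7,0,-3,0,0,0],[8.5,7,0,0,0,0,0],[8.5,7,0,3,0,0,0],[8.5,7,0,4.5,0,0,0],[8.5,7,0,5.2,0,0,0],[8.5,7,0,5.5,0,0,0],[8.5,7,0,5.5,0,0,0]]'
python3 - <<'E'
from h import *
print(tool().round(4)[:3],np.round(status.state()["joints"],3))
E
```

```text
t: 9.2
tcp_pos: [0.412, 0.0069, 0.0054]
eef_rot: [-0.002, -0.048, 0.999, -0.003]
force: [0.3, -0.2, 0.5]
opening: 0.085
grip_force: 0.0
[[-0.9954 -0.0961 -0.0031  0.412 ]
 [-0.096   0.9954 -0.0066  0.0069]
 [ 0.0037 -0.0063 -1.      0.0054]] [-0.054  0.667 -0.153  2.448  1.226  0.107  0.268]
```

```bash
python3 -m handwheel '[[8.5,-0.7,0,0,0,0,0],[8.5,-0.7,0,0.2,0,0,0],[8.5,-0.7,0,0.4,0,0,0],[8.5,-0.7,0,0.4,0,0,0]]'
python3 - <<'E'
from h import *
print(tool().round(4)[:3],np.round(status.state()["joints"],3))
E
```

```text
t: 9.7
tcp_pos: [0.4173, 0.0072, 0.0019]
eef_rot: [-0.003, -0.048, 0.999, -0.004]
force: [0.2, 0.4, -0.0]
opening: 0.085
grip_force: 0.0
[[-0.9953 -0.0967 -0.0048  0.4173]
 [-0.0967  0.9953 -0.0076  0.0072]
 [ 0.0055 -0.0071 -1.      0.0019]] [-0.023  0.678 -0.197  2.434  1.236  0.137  0.257]
```

```bash
python3 -m handwheel '[[8.5,-0.2,0,0.25,0,0,0],[8.5,-0.2,0,0.25,0,0,0]]'; python3 -m handwheel '[[8.5,-0.4,0,0,0,0,0],[8.5,-0.8,0,0,0,0,0],[8.5,-1.2,0,0,0,0,0],[8.5,-1.6,0,0,0,0,0],[8.5,-2,0,0,0,0,0],[8.5,-2.4,0,0,0,0,0],[8.5,-2.8,0,0,0,0,0],[8.5,-3.2,0,0,0,0,0],[8.5,-3.6,0,0,0,0,0],[8.5,-4,0,0,0,0,0],[8.5,-4.3,0,0,0,0,0]]'
```

```text
t: 9.95
tcp_pos: [0.4195, 0.0075, -0.0005]
eef_rot: [-0.002, -0.048, 0.999, -0.004]
force: [0.1, 0.5, -0.3]
opening: 0.0853
grip_force: 0.0
t: 11.32
tcp_pos: [0.4624, 0.0116, -0.0006]
eef_rot: [-0.002, -0.048, 0.999, -0.003]
force: [-4.6, -0.2, 3.5]
opening: 0.0851
grip_force: 2.4
```

```bash
python3 -m handwheel '[[8.5,-0.4,0,0,0,0,0],[8.5,-0.8,0,0,0,0,0],[8.5,-0.8,0,0,0,0,0]]'|egrep 'tcp_pos|force: \['; for i in 1 2 3; do python3 -m handwheel '[[8.5,-0.2,0,0,0,0,0],[8.5,-0.2,0,0,0,0,0]]'|egrep 'tcp_pos|force: \['; done
```

```text
tcp_pos: [0.4711, 0.0124, -0.0007]
force: [-0.5, -1.0, 0.5]
tcp_pos: [0.4723, 0.0125, -0.0007]
force: [-2.2, -0.2, 1.6]
tcp_pos: [0.4743, 0.0127, -0.0007]
force: [-2.2, -0.9, 2.2]
tcp_pos: [0.4763, 0.0129, -0.0007]
force: [-3.1, -1.3, 1.3]
```

```bash
for i in 1 2 3 4 5; do python3 -m handwheel '[[8.5,-0.1,0,0,0,0,0],[8.5,-0.1,0,0,0,0,0]]'|egrep 'tcp_pos|force: \['; done
```

```text
tcp_pos: [0.477, 0.013, -0.0007]
force: [-3.0, -0.1, 2.0]
tcp_pos: [0.4779, 0.013, -0.0007]
force: [-3.7, -0.5, 2.1]
tcp_pos: [0.478, 0.013, -0.0008]
force: [-7.6, -0.3, 4.0]
tcp_pos: [0.478, 0.013, -0.0008]
force: [-9.4, 0.6, 6.7]
tcp_pos: [0.4782, 0.013, -0.0009]
force: [-12.3, -0.0, 7.9]
```

```bash
python3 -m handwheel '[[8.5,-0.3,0,0,0,0,0],[8.5,-0.3,0,0,0,0,0],[8.5,-0.3,0,0,0,0,0]]'|egrep 'tcp_pos|force: \['; python3 -m handwheel '[[8.5,0.6,0,0,0,0,0],[8.5,3,0,0,0,0,0],[8.5,3,0,-5,0,0,0],[8.5,3,0,-10,0,0,0],[8.5,3,0,-14,0,0,0],[8.5,3,0,-14,0,0,0]]'
python3 - <<'E'
from h import *
import pickle
c=cam("wrist");pickle.dump(c,open("w5.pkl","wb")); s=cam("side");a=c["color"][:,:,::-1]; 
m=np.zeros((600,800,3),np.uint8)
m[:,:400]=cv2.resize(a[100:340,235:395],(400,600),interpolation=cv2.INTER_CUBIC)
m[:300,400:]=cv2.resize(s["color"][140:240,285:418,::-1],(400,300),interpolation=cv2.INTER_CUBIC)
m[300:,400:]=cv2.resize(a,(400,300)); cv2.imwrite("pics/z5.png",m)
print(tool()[:3].round(4))
E
```

```text
tcp_pos: [0.4791, 0.013, -0.001]
force: [-18.6, 0.6, 11.4]
t: 14.82
tcp_pos: [0.4576, 0.012, 0.1422]
eef_rot: [0.001, -0.048, 0.999, -0.003]
force: [-0.0, -0.5, -1.1]
opening: 0.085
grip_force: 0.0
[[-0.9954 -0.0953 -0.0021  0.4558]
 [-0.0952  0.9954 -0.0073  0.0114]
 [ 0.0028 -0.0071 -1.      0.1397]]
```

View pics/z5.png

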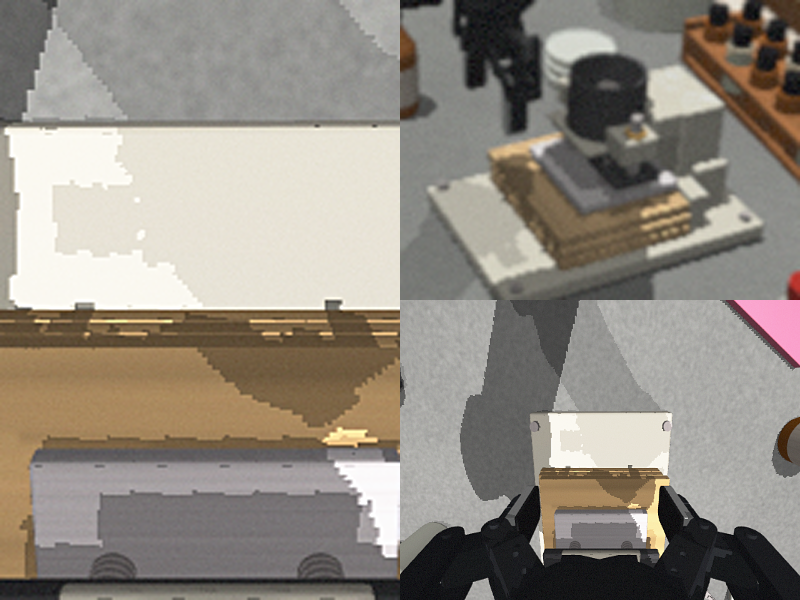

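The view shows the pile pushed in with the three front edges parallel and aligned: bottom edge at row ~225, top edge at row ~239, sides at columns ~225 and 429. I'll check this in numbers.

Run:
```python
from h import *
import pickle
c=pickle.load(open("w5.pkl","rb"))
ax=np.array([.5755,.0255]); th=.096; Rm=np.array([[np.cos(th),np.sin(th)],[-np.sin(th),np.cos(th)]])
f=lambda p:(Rm@(p[:2]-ax)).round(4)
for n,u,z in(("bedL",(238,150),.025),("bedR",(390,150),.025),("low",(315,224.8),.025),("topf_a",(237,238.8),.061),("topf_b",(394,238.8),.061),("sideR",(225,238.8),.061),("sideL",(429,238.8),.061)): print(n,f(onz(c,u,z)))
print(c["W"][:3,3])
```

```text
bedL [-0.1536 -0.0726]
bedR [-0.1536  0.0584]
low [-0.0852 -0.0064]
topf_a [-0.0863 -0.0691]
topf_b [-0.0865  0.058 ]
sideR [-0.0863 -0.0788]
sideL [-0.0865  0.0862]
[0.38964075 0.00612949 0.30102891]
```

The pile is home and square: its front is at -86 mm in the press frame, where -88 is expected. Now for the crank, with the tool yawed so that it closes across the arm.

```bash
python3 -m handwheel '[[8.5,2,-6,-3,0,0,0.18],[8.5,3,-12,-3,0,0,0.36],[8.5,5,-18,-3,0,0,0.54],[8.5,6,-24,-3,0,0,0.72],[8.5,7.5,-30,-3,0,0,0.9],[8.5,7.5,-30.9,-3,0,0,1.08],[8.5,7.5,-30.9,-3,0,0,1.26],[8.5,7.5,-30.9,-3,0,0,1.44],[8.5,7.5,-30.9,-3,0,0,1.62],[8.5,7.5,-30.9,-3,0,0,1.8],[8.5,7.5,-30.9,-3,0,0,1.97],[8.5,7.5,-30.9,-3,0,0,1.97]]'
python3 - <<'E'
from h import *
T=tool();print(T[:3].round(4),np.round(status.state()["joints"],3),np.degrees(np.arctan2(T[1,0],T[0,0])))
E
```

```text
t: 16.42
tcp_pos: [0.4101, -0.3026, 0.1708]
eef_rot: [0.001, 0.805, 0.593, -0.005]
force: [0.4, 0.6, -0.1]
opening: 0.0852
grip_force: 0.0
[[ 0.2962  0.9551 -0.0061  0.4101]
 [ 0.9551 -0.2962 -0.0074 -0.3026]
 [-0.0089 -0.0036 -1.      0.1708]] [ 0.704  0.415 -0.252  2.119  0.188  0.629  0.02 ] 72.76939508771291
```

```bash
python3 -m handwheel '[[8.5,0,0,0,0,0.01,0.2],[8.5,0,0,0,0,0.01,0.4],[8.5,0,0,0,-0.001,0.01,0.607],[8.5,0,0,0,-0.001,0.01,0.607],[8.5,0,0,0,-0.001,0.01,0.607]]'
python3 - <<'E'
from h import *
import pickle
T=tool();print(T[:3].round(4),np.round(status.state()["joints"],3),np.degrees(np.arctan2(T[1,0],T[0,0])))
c=cam("wrist");pickle.dump(c,open("w6.pkl","wb"))
p=proj(c,[.4105,-.3035,.108]);print("pred",p)
im=c["color"]; x,y=p.astype(int)
for r in range(y-40,y+41,8): print(r,[tuple(int(v) for v in im[min(r,399),k])[0:3:2] for k in range(x-48,x+49,8)])
E
```

```text
t: 17.05
tcp_pos: [0.41, -0.3027, 0.1715]
eef_rot: [0.0, 0.945, 0.327, 0.001]
force: [0.3, -0.1, 0.2]
opening: 0.0849
grip_force: 0.0
[[ 7.862e-01  6.180e-01  1.200e-03  4.100e-01]
 [ 6.180e-01 -7.862e-01  2.000e-04 -3.027e-01]
 [ 1.100e-03  6.000e-04 -1.000e+00  1.715e-01]] [ 0.592  0.405 -0.09   2.127  0.061  0.611 -0.445] 38.17205551145691
pred [319.73250111 205.31633922]
165 [(163, 159), (159, 154), (156, 156), (159, 155), (166, 161), (41, 41), (42, 45), (38, 44), (32, 34), (80, 76), (73, 75), (170, 163), (162, 161)]
173 [(162, 162), (165, 160), (166, 163), (163, 160), (46, 45), (46, 45), (48, 49), (52, 52), (46, 48), (41, 45), (170, 165), (164, 161), (164, 160)]
181 [(164, 161), (156, 150), (158, 153), (132, 130), (102, 104), (83, 79), (84, 79), (87, 80), (87, 81), (49, 52), (196, 191), (189, 187), (192, 188)]
189 [(160, 157), (164, 160), (162, 157), (163, 167), (98, 98), (207, 195), (167, 158), (117, 110), (87, 80), (39, 41), (207, 202), (191, 186), (191, 187)]
197 [(156, 151), (159, 156), (164, 161), (156, 156), (95, 97), (232, 222), (231, 223), (229, 222), (224, 215), (42, 44
[... 304 characters left out ...]
9, 220), (204, 201), (198, 194), (193, 192), (192, 184)]
221 [(184, 181), (190, 184), (183, 182), (191, 186), (167, 163), (231, 223), (226, 219), (222, 210), (226, 217), (122, 121), (181, 174), (194, 190), (179, 181)]
229 [(194, 191), (191, 189), (189, 183), (190, 187), (193, 183), (108, 109), (114, 119), (114, 119), (117, 115), (193, 185), (195, 187), (186, 181), (197, 194)]
237 [(196, 192), (194, 189), (189, 184), (182, 179), (171, 167), (118, 118), (113, 116), (116, 119), (200, 197), (187, 180), (182, 180), (184, 182), (202, 199)]
245 [(198, 191), (193, 186), (197, 195), (194, 189), (200, 197), (112, 116), (113, 118), (116, 118), (199, 194), (192, 189), (193, 188), (184, 184), (195, 193)]
```

Run:
```python
from h import *
import pickle
c=pickle.load(open("w6.pkl","rb")); g=c["color"].astype(int)
def tr(v,o): 
    d=np.diff(v); return [(o+i,int(d[i])) for i in range(len(d)) if abs(d[i])>25]
for r in(197,203,218): print(r,tr(g[r,290:360,0],290))
for k in(314,324,334): print(k,tr(g[170:245,k,0],170))
```

```text
197 [(295, -36), (296, -32), (303, 58), (304, 82), (341, -115), (342, -77), (343, 61), (347, 31), (348, 76)]
203 [(297, -60), (303, 83), (304, 59), (341, -128), (342, 31), (345, 27), (346, 58)]
218 [(303, 74), (340, -128), (341, 32), (342, 88)]
314 [(188, 128), (189, 37), (224, -139)]
324 [(178, 42), (188, 55), (189, 104), (224, -79), (225, -48)]
334 [(178, 36), (189, 128), (190, 37), (225, -143), (233, 83)]
```

Run:
```python
from h import *
import pickle
c=pickle.load(open("w6.pkl","rb"))
p=onz(c,(322.6,207),.108); print(p); T=tool(); print((T[:3,:3].T@(p-T[:3,3])).round(4))
```

```text
[ 0.41078546 -0.30593589  0.108     ]
[-0.0015  0.0029  0.0636]
```

```bash
python3 -m handwheel '[[8.5,-0.1,0.3,4,0,0,0],[8.5,-0.1,0.3,8,0,0,0],[8.5,-0.1,0.3,10.5,0,0,0],[8.5,-0.1,0.3,11.6,0,0,0],[8.5,-0.1,0.3,11.6,0,0,0]]'|egrep 'tcp_pos|force'; python3 -m handwheel '[[0,0,0,0,0,0,0],[0,0,0,0,0,0,0],[0,0,0,0,0,0,0],[0,0,0,0,0,0,0],[0,0,0,0,0,0,0],[0,0,0,0,0,0,0]]'
```

```text
tcp_pos: [0.4112, -0.3057, 0.0555]
force: [-0.4, 0.5, 0.1]
grip_force: 0.0
t: 18.48
tcp_pos: [0.4116, -0.3059, 0.0566]
eef_rot: [0.001, 0.946, 0.325, 0.001]
force: [-0.3, 0.7, 7.7]
opening: 0.0273
grip_force: 57.8
```

Run:
```python
from h import *
import pickle
a=pickle.load(open("w1.pkl","rb"));t=pickle.load(open("top0.pkl","rb"))
def fit(c,mid,z,rng,name):
    # rays out from mid: outermost dark->not dark edge; cast on rim plane, fit circle
    g=cv2.GaussianBlur(c["color"],(0,0),.7).astype(int).sum(2); P=[]
    for th in np.linspace(0,2*np.pi,72,endpoint=False):
        rr=np.arange(rng[0],rng[1],.5); q=[(mid[0]+r*np.cos(th),mid[1]+r*np.sin(th)) for r in rr]
        v=np.array([g[int(round(y)),int(round(x))] for x,y in q]); d=np.where((v[:-1]<170)&(v[1:]>=170))[0]
        if len(d): P.append(onz(c,q[d[-1]],z)[:2])
    P=np.array(P)
    for _ in range(6):
        A=np.c_[2*P,np.ones(len(P))]; s=np.linalg.lstsq(A,(P**2).sum(1),rcond=None)[0]; r=np.sqrt(s[2]+s[:2]@s[:2]); e=np.abs(np.linalg.norm(P-s[:2],axis=1)-r)
        P=P[e<max(.0015,np.median(e)*2)]
    print(name,s[:2],r,len(P),e.mean())
fit(a,(314.6,269),.184,(28,48),"w1"); fit(t,(307.8,169.6),.184,(7,15),"top")
A=lambda u,v:(235+u/2.5,100+v/2.5)
for u in((199,332),(199,514),(100,423),(298,423)): print(onz(a,A(*u),.184))
```

```text
w1 [0.57550492 0.02479272] 0.03740710061243721 47 0.0004168046536499569
top [0.57341202 0.0260294 ] 0.03793944137163602 34 0.0006073890640405768
[0.53782747 0.02225069 0.184     ]
[0.61419218 0.02887426 0.184     ]
[ 0.57811546 -0.01209582  0.184     ]
[0.57134689 0.06299347 0.184     ]
```

```bash
python3 -m handwheel '[[0,0,0,-3,0,0,0],[0,0,0,-9,0,0,0],[0,0,0,-15,0,0,0],[0,0,0,-20,0,0,0],[0,0,0,-22.5,0,0,0],[0,0,0,-22.5,0,0,0]]'
python3 - <<'E'
from h import *
T=tool();print(T[:3].round(4),np.round(status.state()["joints"],3))
E
```

```text
t: 19.23
tcp_pos: [0.4111, -0.306, 0.2822]
eef_rot: [0.001, 0.946, 0.325, 0.002]
force: [-0.2, 0.4, -6.4]
opening: 0.0272
grip_force: 60.8
[[ 0.7893  0.6139  0.0044  0.4111]
 [ 0.614  -0.7893 -0.0014 -0.306 ]
 [ 0.0026  0.0038 -1.      0.2822]] [ 0.613  0.265 -0.105  1.997  0.034  0.877 -0.42 ]
```

```bash
python3 -m handwheel '[[0,5,-2.4,0,0,0,-0.16],[0,10,-4.8,0,0,0,-0.34],[0,15,-7.2,0,0,0,-0.52],[0,20,-9.6,0,0,0,-0.7],[0,25,-12,0,0,0,-0.88],[0,30,-14.4,0,0,0,-1.06],[0,33.3,-16,0,0,0,-1.24],[0,33.3,-16,0,0,0,-1.42],[0,33.3,-16,0,0,0,-1.6],[0,33.3,-16,0,0,0,-1.78],[0,33.3,-16,0,0,0,-1.9],[0,33.3,-16,0,0,0,-1.9]]'
python3 - <<'E'
from h import *
T=tool();print(T[:3].round(4),np.round(status.state()["joints"],3),np.degrees(np.arctan2(T[1,0],T[0,0])))
E
```

```text
t: 20.72
tcp_pos: [0.5744, 0.0246, 0.279]
eef_rot: [-0.001, 0.287, 0.958, 0.0]
force: [0.3, -0.2, -5.4]
opening: 0.0272
grip_force: 60.7
[[-8.358e-01  5.490e-01 -1.800e-03  5.744e-01]
 [ 5.490e-01  8.358e-01  9.000e-04  2.460e-02]
 [ 2.000e-03 -3.000e-04 -1.000e+00  2.790e-01]] [ 0.324  0.414 -0.649  1.846  0.296  0.981  0.538] 146.7026938960502
```

```bash
python3 -m handwheel '[[0,0,0.1,0,0,0,-0.18],[0,0,0.1,0,0,0,-0.36],[0,0,0.1,0,0,0,-0.54],[0,0,0.1,0,0,0,-0.72],[0,0,0.1,0,0,0,-0.9],[0,0,0.1,0,0,0,-1.08],[0,0,0.1,1,0,0,-1.26],[0,0,0.1,3,0,0,-1.35],[0,0,0.1,4.4,0,0,-1.35],[0,0,0.1,4.4,0,0,-1.35]]'
python3 - <<'E'
from h import *
T=tool();print(T[:3].round(4),np.round(status.state()["joints"],3),np.degrees(np.arctan2(T[1,0],T[0,0])), status.state()["ft_torque"])
E
```

```text
t: 21.98
tcp_pos: [0.5752, 0.0255, 0.2358]
eef_rot: [-0.0, -0.374, 0.927, 0.0]
force: [0.2, -0.0, -3.8]
opening: 0.0274
grip_force: 60.5
[[-7.203e-01 -6.936e-01 -1.000e-03  5.752e-01]
 [-6.936e-01  7.203e-01  2.000e-04  2.550e-02]
 [ 6.000e-04  8.000e-04 -1.000e+00  2.358e-01]] [ 0.505  0.556 -0.966  1.885  0.544  0.992  1.635] -136.08181457249245 [0.0034261  0.03269116 0.06165075]
```

```bash
for i in 1 2 3 4 5; do python3 -m handwheel '[[0,0,0,0.4,0,0,0]]' | egrep 'tcp_pos|force: \['; done; python3 -c "
from h import *
print(status.state()['ft_torque'])"
```

```text
tcp_pos: [0.5765, 0.0262, 0.2337]
force: [0.1, 0.2, -4.8]
tcp_pos: [0.5764, 0.026, 0.2296]
force: [0.4, -0.1, -4.9]
tcp_pos: [0.5763, 0.0258, 0.2254]
force: [-0.7, -0.9, -4.7]
tcp_pos: [0.5762, 0.0258, 0.2212]
force: [-0.1, 0.5, -4.7]
tcp_pos: [0.5761, 0.0258, 0.217]
force: [-0.7, 1.1, -5.5]
[-0.09159043  0.02216816  0.02554237]
```

```bash
for i in 1 2 3 4; do python3 -m handwheel '[[0,0,0,0.2,0,0,0]]' | egrep 'tcp_pos|force: \['; done; python3 -c "
from h import *
print(status.state()['ft_torque'])"
```

```text
tcp_pos: [0.5761, 0.0258, 0.215]
force: [0.5, 0.1, -5.3]
tcp_pos: [0.5763, 0.0257, 0.2132]
force: [0.2, -0.3, -4.5]
tcp_pos: [0.5766, 0.0255, 0.2114]
force: [0.3, -2.9, -1.9]
tcp_pos: [0.5768, 0.0253, 0.2097]
force: [1.4, -3.8, -1.7]
[-1.20448293 -0.56129232  0.02054586]
```

```bash
python3 -m handwheel '[[0,0.05,-0.05,0.1,0,0,0]]' | egrep 'tcp_pos|force: \[';for i in 1 2 3 4 5 6; do python3 -m handwheel '[[0,0,0,0,0,0,0.1]]' | egrep 'force: \['; python3 -c "
from h import *
s=status.state();print(s['tcp_pos'].round(4),np.round(s['ft_torque'],2))"; done
```

```text
tcp_pos: [0.5768, 0.0249, 0.2086]
force: [1.2, -1.8, 1.3]
force: [2.8, -2.9, -2.4]
[0.5768 0.0249 0.2083] [-0.64 -0.62  0.09]
force: [2.8, -1.9, -3.0]
[0.5767 0.025  0.2084] [-0.65 -0.6   0.05]
force: [2.0, -2.3, -3.5]
[0.5766 0.0251 0.2084] [-0.54 -0.58  0.05]
force: [2.1, -2.1, -3.6]
[0.5766 0.0251 0.2084] [-0.51 -0.53  0.05]
force: [3.2, -1.0, -3.4]
[0.5766 0.0252 0.2084] [-0.46 -0.55  0.13]
force: [1.8, -0.8, -2.3]
[0.5765 0.0253 0.2084] [-0.41 -0.5   0.13]
```

```bash
for i in 1 2 3 4; do python3 -m handwheel '[[0,0,0,0.15,0,0,0]]' | egrep 'force: \['; python3 -c "
from h import *
s=status.state();print(s['tcp_pos'].round(4),np.round(s['ft_torque'],2))"; done
```

```text
force: [0.9, -2.6, 1.9]
[0.5766 0.0254 0.2073] [-0.62 -0.28  0.09]
force: [0.8, -2.3, 4.5]
[0.5766 0.0253 0.2057] [-0.62 -0.26  0.04]
force: [1.1, -1.7, 6.7]
[0.5766 0.0253 0.2042] [-0.57 -0.28  0.13]
force: [1.1, -1.7, 5.6]
[0.5766 0.0253 0.2027] [-0.59 -0.28  0.06]
```

```bash
python3 -m handwheel '[[0,-0.03,-0.08,0,0,0,0]]' | egrep 'force: \['; for i in 1 2 3; do python3 -m handwheel '[[0,0,0,0.2,0,0,0],[0,0,0,0.4,0,0,0]]' | egrep 'force: \['; python3 -c "
from h import *
s=status.state();print(s['tcp_pos'].round(4),np.round(s['ft_torque'],2))"; done
```

```text
force: [-0.4, 0.7, 4.4]
force: [0.6, 1.1, 4.0]
[0.5767 0.0251 0.1985] [ 0.34 -0.1   0.06]
force: [1.1, 2.5, 4.3]
[0.5767 0.0251 0.1942] [ 0.72 -0.17  0.04]
force: [0.5, 2.9, 4.6]
[0.5767 0.025  0.1902] [ 1.06 -0.18  0.05]
```

```bash
python3 -m handwheel '[[0,0,0.05,0,0,0,0]]' | egrep 'force: \['; for i in 1 2 3 4 5; do python3 -m handwheel '[[0,0,0,0.1,0,0,0],[0,0,0,0.2,0,0,0]]' | egrep 'force: \['; python3 -c "
from h import *
s=status.state();print(s['tcp_pos'].round(4),np.round(s['ft_torque'],2))"; done
```

```text
force: [2.1, 3.2, 0.4]
force: [1.3, 3.7, 3.2]
[0.5766 0.025  0.1884] [ 1.   -0.29  0.1 ]
force: [1.2, 4.5, 3.1]
[0.5766 0.025  0.1863] [ 1.16 -0.37  0.08]
force: [1.3, 4.1, 3.7]
[0.5767 0.025  0.1843] [ 1.18 -0.47  0.13]
force: [1.6, 4.3, 2.7]
[0.5767 0.0249 0.1823] [ 1.27 -0.53  0.1 ]
force: [-0.9, 3.6, 14.8]
[0.5769 0.0251 0.1807] [1.03 0.1  0.1 ]
```

Seated: the TCP is at 0.1807 against 0.1806 expected, with a clear bump in force. I'll estimate the initial platen gap from the stored views before winding.

Run:
```python
from h import *
import pickle
a=pickle.load(open("w1.pkl","rb"));c=pickle.load(open("w5.pkl","rb"))
ax=np.array([.5765,.0252]); n=np.array([np.cos(.096),np.sin(.096)])
def zat(c,uv,px):
    o,d=ray(c,uv); k=(px-(o[:2]-ax)@n)/(d[:2]@n); return (o+k*d)[2]
for cc,nm,col in((a,"w1",315),(c,"w5",290)):
    g=cc["color"].astype(int)
    r0=170 if nm=="w1" else 265
    print(nm,[(r,g[r,col-3:col+4].mean(0).round().astype(int).tolist()) for r in range(r0,r0+34,1)][::1])
print("w1 top",zat(a,(315,188),-.055)," w5 bottom",zat(c,(300,279.6),-.055),"w5 top",zat(c,(300,284.8),-.055))
print("pile front w5 check z at -88:",zat(c,(315,238.8),-.088))
```

```text
w1 [(170, [124, 99, 71]), (171, [121, 97, 67]), (172, [119, 95, 67]), (173, [115, 94, 63]), (174, [114, 90, 65]), (175, [111, 89, 63]), (176, [113, 91, 66]), (177, [111, 89, 63]), (178, [110, 89, 63]), (179, [135, 110, 77]), (180, [133, 107, 73]), (181, [142, 117, 80]), (182, [140, 113, 77]), (183, [138, 112, 76]), (184, [148, 122, 83]), (185, [154, 125, 84]), (186, [152, 120, 80]), (187, [99, 86, 74]), (188, [85, 85, 90]), (189, [129, 124, 127]), (190, [149, 144, 146]), (191, [162, 156, 157]), (192, [172, 166, 169]), (193, [165, 159, 162]), (194, [167, 162, 164]), (195, [177, 169, 172]), (196, [173, 166, 168]), (197, [124, 120, 122]), (198, [107, 103, 104]), (199, [115, 111, 110]), (200, [116, 111, 113]), (201, [114, 111, 113]), (202, [114, 110, 110]), (203, [115, 110, 113])]
w5 [(265, [170, 135, 93]), (266, [170, 136, 95]), (267, [170, 137, 95]), (268, [170, 137, 95]), (269, [168, 136, 94]), (270, [170, 136, 95]), (271, [165, 133, 93]), (272, [165, 132, 91]), (273, [164, 133, 91]), (274, [164, 132, 91]), (275, [134, 109, 73]), (276, [115, 94, 66]), (277, [123, 98, 68]), (278, [128, 102, 69]), (279, [107, 93, 80]), (280, [92, 89, 95]), (281, [92, 89, 91]), (282, [96, 95, 96]), (283, [98, 94, 95]), (284, [107, 104, 106]), (285, [144, 140, 139]), (286, [154, 148, 151]), (287, [157, 152, 154]), (288, [162, 154, 157]), (289, [163, 158, 159]), (290, [166, 159, 161]), (291, [162, 157, 158]), (292, [160, 154, 157]), (293, [166, 160, 161]), (294, [171, 165, 166]), (295, [168, 163, 166]), (296, [151, 145, 147]), (297, [111, 107, 107]), (298, [115, 111, 112])]
w1 top 0.07514203381378964  w5 bottom 0.06896011518476675 w5 top 0.07695922812303782
pile front w5 check z at -88: 0.06255890002950659
```

```bash
python3 -m handwheel '[[0,0,0,0,0,0,0.15],[0,0,0,0,0,0,0.3],[0,0,0,0,0,0,0.45],[0,0,0,0,0,0,0.6],[0,0,0,0,0,0,0.6]]'; python3 -c "
from h import *
s=status.state();T=tool();print(np.round(s['ft_torque'],2),s['joints'].round(2),np.degrees(np.arctan2(T[1,0],T[0,0])))"
```

```text
t: 27.35
tcp_pos: [0.577, 0.0255, 0.1808]
eef_rot: [0.001, 0.215, 0.977, 0.001]
force: [2.4, 5.2, 6.5]
opening: 0.0273
grip_force: 62.3
[ 1.55 -0.35 -0.18] [ 0.27  0.52 -0.59  1.95  0.4   0.78  0.59] 155.2153306358123
```

```bash
python3 -m handwheel '[[0,0,0.05,0,0,0,0.17],[0,0,0.05,0,0,0,0.34],[0,0,0.05,0,0,0,0.51],[0,0,0.05,0,0,0,0.68],[0,0,0.05,0,0,0,0.85],[0,0,0.05,0,0,0,1.02],[0,0,0.05,0,0,0,1.19],[0,0,0.05,0,0,0,1.36],[0,0,0.05,0,0,0,1.53],[0,0,0.05,0,0,0,1.7],[0,0,0.05,0,0,0,1.87],[0,0,0.05,0,0,0,1.87]]'; python3 -c "
from h import *
s=status.state();T=tool();print(np.round(s['ft_torque'],2),s['joints'].round(2),np.degrees(np.arctan2(T[1,0],T[0,0])))"
```

```text
t: 28.85
tcp_pos: [0.578, 0.0256, 0.1808]
eef_rot: [0.001, 0.913, 0.407, 0.002]
force: [4.0, 3.4, 2.5]
opening: 0.027
grip_force: 62.0
[ 1.21 -1.37 -0.18] [-0.1   0.46 -0.06  1.97  0.04  0.7  -0.92] 48.03537675881225
```

```bash
python3 -m handwheel '[[0,0,0,0,0,0,0.17],[0,0,0,0,0,0,0.34],[0,0,0,0,0,0,0.51],[0,0,0,0,0,0,0.68],[0,0,0,0,0,0,0.85],[0,0,0,0,0,0,1.02],[0,0,0,0,0,0,1.19],[0,0,0,0,0,0,1.36],[0,0,0,0,0,0,1.47],[0,0,0,0,0,0,1.47]]'; python3 -c "
from h import *
s=status.state();T=tool();print(np.round(s['ft_torque'],2),s['joints'].round(2),np.degrees(np.arctan2(T[1,0],T[0,0])))"
```

```text
t: 30.1
tcp_pos: [0.5781, 0.0248, 0.1808]
eef_rot: [-0.0, 0.951, -0.31, 0.002]
force: [5.9, 1.7, 1.5]
opening: 0.0271
grip_force: 61.9
[ 0.54 -1.6  -0.11] [-0.39  0.48  0.36  1.99 -0.26  0.7  -2.07] -36.173391454268625
```

```bash
python3 -m handwheel '[[6,0,0,0,0,0,0],[6,0,0,0,0,0,0],[6,0,0,0,0,0,0],[6,0,0,0,0,0,-0.18],[6,0,0,0,0,0,-0.36],[6,0,0,0,0,0,-0.54],[6,0,0,0,0,0,-0.72],[6,0,0,0,0,0,-0.9],[6,0,0,0,0,0,-1.08],[6,0,0,0,0,0,-1.26],[6,0,0,0,0,0,-1.44],[6,0,0,0,0,0,-1.57]]'; python3 -m handwheel '[[6,0,0,0,0,0,-0.18],[6,0,0,0,0,0,-0.36],[6,0,0,0,0,0,-0.54],[6,0,0,0,0,0,-0.72],[6,0,0,0,0,0,-0.9],[6,0,0,0,0,0,-1.08],[6,0,0,0,0,0,-1.26],[6,0,0,0,0,0,-1.44],[6,0,0,0,0,0,-1.57],[6,0,0,0,0,0,-1.57]]'; python3 -c "
from h import *
s=status.state();T=tool();print(np.round(s['ft_torque'],2),s['joints'].round(2),np.degrees(np.arctan2(T[1,0],T[0,0])))"
```

```text
t: 31.6
tcp_pos: [0.5763, 0.0248, 0.1801]
eef_rot: [0.0, 0.89, 0.455, 0.0]
force: [-0.2, -0.3, -0.1]
opening: 0.0603
grip_force: 0.0
t: 32.85
tcp_pos: [0.5764, 0.0247, 0.18]
eef_rot: [0.0, 0.311, 0.95, 0.0]
force: [0.6, -1.4, -0.1]
opening: 0.0601
grip_force: 0.0
[-0.    0.01 -0.06] [ 0.23  0.51 -0.54  1.96  0.37  0.77  0.42] 143.7892514007043
```

```bash
python3 -m handwheel '[[0,0,0,-0.1,0,0,0],[0,0,0,-0.1,0,0,0],[0,0,0,-0.1,0,0,0],[0,0,0,-0.1,0,0,0]]'; python3 -m handwheel '[[0,0,0,0,0,0,0.17],[0,0,0,0,0,0,0.34],[0,0,0,0,0,0,0.51],[0,0,0,0,0,0,0.68],[0,0,0,0,0,0,0.85],[0,0,0,0,0,0,1.02],[0,0,0,0,0,0,1.19],[0,0,0,0,0,0,1.36],[0,0,0,0,0,0,1.53],[0,0,0,0,0,0,1.7],[0,0,0,0,0,0,1.87],[0,0,0,0,0,0,1.87]]'; python3 -c "
from h import *
s=status.state();T=tool();print(np.round(s['ft_torque'],2),s['joints'].round(2),np.degrees(np.arctan2(T[1,0],T[0,0])))"
```

```text
t: 33.35
tcp_pos: [0.577, 0.0256, 0.1816]
eef_rot: [0.001, 0.31, 0.951, 0.001]
force: [0.2, 0.7, 4.6]
opening: 0.0271
grip_force: 59.4
t: 34.85
tcp_pos: [0.5779, 0.0259, 0.1817]
eef_rot: [0.0, 0.949, 0.316, 0.002]
force: [4.9, 1.4, 1.2]
opening: 0.027
grip_force: 59.4
[ 0.39 -0.99 -0.13] [-0.13  0.46 -0.01  1.98  0.01  0.7  -1.08] 36.813884180308456
```

```bash
python3 -m handwheel '[[0,0,0,0,0,0,0.17],[0,0,0,0,0,0,0.34],[0,0,0,0,0,0,0.51],[0,0,0,0,0,0,0.68],[0,0,0,0,0,0,0.85],[0,0,0,0,0,0,1.02],[0,0,0,0,0,0,1.19],[0,0,0,0,0,0,1.36],[0,0,0,0,0,0,1.53],[0,0,0,0,0,0,1.61],[0,0,0,0,0,0,1.61]]'; python3 -c "
from h import *
s=status.state();T=tool();print(np.round(s['ft_torque'],2),s['joints'].round(2),T[:3].round(4),np.degrees(np.arctan2(T[1,0],T[0,0])))"
```

```text
t: 36.22
tcp_pos: [0.5781, 0.0251, 0.1817]
eef_rot: [-0.001, 0.886, -0.464, 0.002]
force: [5.8, -0.4, 1.6]
opening: 0.0273
grip_force: 59.6
[-0.13 -1.46 -0.14] [-0.46  0.5   0.45  2.   -0.32  0.71 -2.34] [[ 5.692e-01 -8.222e-01  4.500e-03  5.781e-01]
 [-8.222e-01 -5.692e-01 -3.000e-04  2.510e-02]
 [ 2.800e-03 -3.500e-03 -1.000e+00  1.817e-01]] -55.30302002054764
```

```bash
python3 -m handwheel '[[0,0,0,-1,0,0,0],[0,0,0,-3,0,0,0],[0,0,0,-5,0,0,0],[0,0,0,-8,0,0,0],[0,0,0,-10.5,0,0,0],[0,0,0,-10.5,0,0,0]]'
python3 - <<'E'
from h import *
T=tool();print(T[:3].round(4),np.round(status.state()["joints"],3),status.state()["force"].round(1))
d=np.array([.411-T[0,3],-.306-T[1,3],0]); print((T[:3,:3].T@d).round(4))
s=cam("side"); cv2.imwrite("pics/s7.png",cv2.resize(s["color"][100:250,250:450,::-1],(800,600),interpolation=cv2.INTER_CUBIC))
E
```

```text
t: 36.98
tcp_pos: [0.576, 0.0251, 0.2866]
eef_rot: [-0.001, 0.886, -0.464, 0.001]
force: [-0.5, -0.1, -5.6]
opening: 0.0272
grip_force: 61.9
[[ 5.691e-01 -8.223e-01  1.700e-03  5.760e-01]
 [-8.223e-01 -5.691e-01  6.000e-04  2.510e-02]
 [ 5.000e-04 -1.700e-03 -1.000e+00  2.866e-01]] [-0.521  0.373  0.528  1.887 -0.23   0.94  -2.423] [-0.5 -0.1 -5.6]
[ 0.1784  0.3241 -0.0005]
```

```bash
python3 -m handwheel '[[0,2.9,5.2,0,0,0,0],[0,5.8,10.4,0,0,0,0],[0,8.7,15.7,0,0,0,0],[0,11.6,21,0,0,0,0],[0,14.4,26.3,0,0,0,0],[0,17,31,0,0,0,0],[0,17.8,32.4,3,0,0,0],[0,17.8,32.4,8,0,0,0],[0,17.8,32.4,13,0,0,0],[0,17.8,32.4,18,0,0,0],[0,17.8,32.4,21,0,0,0],[0,17.8,32.4,21.5,0,0,0]]'
python3 - <<'E'
from h import *
T=tool();print(T[:3].round(4),np.round(status.state()["joints"],3),status.state()["force"].round(1))
E
```

```text
t: 38.52
tcp_pos: [0.4084, -0.3036, 0.0681]
eef_rot: [-0.001, 0.885, -0.465, -0.002]
force: [-0.5, 0.1, -4.9]
opening: 0.0275
grip_force: 62.0
[[ 0.567  -0.8237 -0.0036  0.4084]
 [-0.8237 -0.567   0.0036 -0.3036]
 [-0.005   0.001  -1.      0.0681]] [ 0.292  0.605  0.345  2.222 -0.524  0.396 -1.468] [-0.5  0.1 -4.9]
```

```bash
python3 -m handwheel '[[0,0,0,0.5,0,0,0],[0,0,0,0.9,0,0,0],[0,0,0,0.9,0,0,0]]' | egrep 'tcp_pos|force: \['; for i in 1 2 3 4; do python3 -m handwheel '[[0,0,0,0.05,0,0,0]]' | egrep 'tcp_pos|force: \['; done
```

```text
tcp_pos: [0.4111, -0.3049, 0.0625]
force: [-0.6, -0.4, -6.5]
tcp_pos: [0.4111, -0.3049, 0.062]
force: [1.1, -0.1, -5.3]
tcp_pos: [0.411, -0.3048, 0.0613]
force: [0.3, 0.3, -5.9]
tcp_pos: [0.4108, -0.3048, 0.0605]
force: [0.3, 0.1, -5.2]
tcp_pos: [0.4108, -0.3048, 0.0599]
force: [0.2, -0.7, -5.1]
```

```bash
for i in 1 2 3 4 5; do python3 -m handwheel '[[0,0,0,0.07,0,0,0]]' | egrep 'tcp_pos|force: \['; done
```

```text
tcp_pos: [0.4107, -0.3048, 0.0592]
force: [0.8, 0.9, -5.1]
tcp_pos: [0.4107, -0.3048, 0.0584]
force: [0.2, -0.5, -4.9]
tcp_pos: [0.4107, -0.3049, 0.0577]
force: [0.4, 0.3, -4.7]
tcp_pos: [0.4108, -0.305, 0.0575]
force: [-2.1, 0.8, 11.4]
tcp_pos: [0.4108, -0.3051, 0.0574]
force: [-3.3, 1.3, 21.7]
```

```bash
python3 -m handwheel '[[0,0,0,-0.06,0,0,0],[7,0,0,-0.06,0,0,0],[7,0,0,-0.06,0,0,0],[7,0,0,-0.06,0,0,0],[7,0,0,-2,0,0,0],[7,0,0,-7,0,0,0],[7,0,0,-13,0,0,0],[7,0,0,-19,0,0,0],[7,0,0,-23,0,0,0],[7,0,0,-23,0,0,0]]'
python3 - <<'E'
from h import *
T=tool();print(T[:3].round(4),np.round(status.state()["joints"],3))
d=np.array([.452-T[0,3],.01-T[1,3],0]); print((T[:3,:3].T@d).round(4))
E
```

```text
t: 41.28
tcp_pos: [0.4114, -0.3057, 0.2891]
eef_rot: [-0.001, 0.885, -0.466, 0.004]
force: [-0.4, 0.5, -0.3]
opening: 0.0701
grip_force: 0.0
[[ 0.5665 -0.824   0.0073  0.4114]
 [-0.824  -0.5666 -0.0017 -0.3057]
 [ 0.0056 -0.005  -1.      0.2891]] [ 0.021  0.293  0.665  2.021 -0.234  0.894 -1.727]
[-0.2372 -0.2123 -0.0003]
```

```bash
python3 -m handwheel '[[8,-4,-3.6,0,0,0,-0.18],[8,-8,-7.2,0,0,0,-0.36],[8,-12,-10.7,0,0,0,-0.54],[8,-16,-14.3,0,0,0,-0.72],[8,-20,-17.9,0,0,0,-0.9],[8,-23.7,-21.2,0,0,0,-1.08],[8,-23.7,-21.2,0,0,0,-1.26],[8,-23.7,-21.2,0,0,0,-1.44],[8,-23.7,-21.2,0,0,0,-1.62],[8,-23.7,-21.2,0,0,0,-1.8],[8,-23.7,-21.2,0,0,0,-1.98],[8,-23.7,-21.2,0,0,0,-2.1]]' >/dev/null; python3 -m handwheel '[[8,0,0,0,0,0,-0.18],[8,0,0,0,0,0,-0.36],[8,0,0,0,0,0,-0.54],[8,0,0,0,0,0,-0.72],[8,0,0,0,0,0,-0.9],[8,0,0,0,0,0,-1.08],[8,0,0,2,0,0,-1.26],[8,0,0,5,0,0,-1.44],[8,0,0,9,0,0,-1.62],[8,0,0,12,0,0,-1.8],[8,0,0,14,0,0,-1.98],[8,0,0,15,0,0,-2.1]]'; python3 -m handwheel '[[8,0,0,0,0,0,0]]'
python3 - <<'E'
from h import *
import pickle
T=tool();print(T[:3].round(4))
c=cam("wrist");pickle.dump(c,open("w8.pkl","wb"));a=c["color"][:,:,::-1]
s=cam("side"); t=cam("top")
m=np.zeros((600,800,3),np.uint8)
m[:,:400]=cv2.resize(a[140:380,235:395],(400,600),interpolation=cv2.INTER_CUBIC)
m[:300,400:]=cv2.resize(s["color"][140:340,285:418*1+134,::-1],(400,300),interpolation=cv2.INTER_CUBIC)
m[300:,400:]=cv2.resize(t["color"][80:305,170:470,::-1],(400,300),interpolation=cv2.INTER_CUBIC); cv2.imwrite("pics/z8.png",m)
E
```

```text
t: 44.28
tcp_pos: [0.4496, 0.0106, 0.1343]
eef_rot: [-0.001, -0.047, 0.999, 0.001]
force: [-0.4, -0.1, -0.6]
opening: 0.0802
grip_force: 0.0
t: 44.4
tcp_pos: [0.4498, 0.0104, 0.135]
eef_rot: [-0.001, -0.044, 0.999, 0.0]
force: [-0.5, -0.2, -0.2]
opening: 0.0802
grip_force: 0.0
[[-9.961e-01 -8.850e-02 -1.800e-03  4.498e-01]
 [-8.850e-02  9.961e-01  9.000e-04  1.040e-02]
 [ 1.700e-03  1.000e-03 -1.000e+00  1.350e-01]]
```

View pics/z8.png

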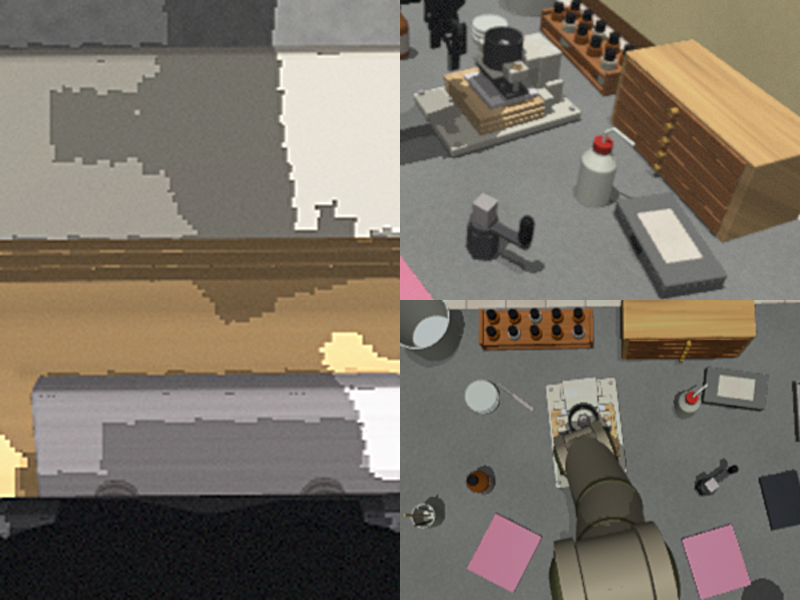

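The crank stands upright on the bench and the bystanders look undisturbed. The platen's front bottom edge (left picture, row 375) now sits on the board with no gap, and the boards are aligned. I'll work out how far the platen dropped.

Run:
```python
from h import *
import pickle
a=pickle.load(open("w1.pkl","rb"));c=pickle.load(open("w5.pkl","rb"));e=pickle.load(open("w8.pkl","rb"))
ax=np.array([.5765,.0252]); n=np.array([np.cos(.096),np.sin(.096)])
def zat(c,uv,px):
    o,d=ray(c,uv); k=(px-(o[:2]-ax)@n)/(d[:2]@n); return (o+k*d)[2]
g=e["color"].astype(int); print([(r,g[r,287:294].mean(0).round().astype(int).tolist()) for r in range(284,302)])
print("before bottom",zat(c,(290,278.7),-.055),"top",zat(c,(290,284.5),-.055))
print("after bottom",zat(e,(290,289.5),-.055),"top",zat(e,(290,295.7),-.055))
for r in(252.0,): print("pile top front",zat(e,(315,r),-.088), "w5",zat(c,(315,238.8),-.088))
```

```text
[(284, [169, 135, 94]), (285, [167, 133, 94]), (286, [165, 132, 91]), (287, [163, 134, 90]), (288, [164, 132, 91]), (289, [114, 91, 61]), (290, [93, 86, 85]), (291, [93, 90, 93]), (292, [91, 88, 89]), (293, [94, 91, 91]), (294, [98, 94, 97]), (295, [100, 96, 97]), (296, [134, 130, 131]), (297, [154, 148, 150]), (298, [158, 153, 155]), (299, [160, 155, 157]), (300, [164, 157, 160]), (301, [165, 158, 161])]
before bottom 0.0675608627814889 top 0.07654544594273283
after bottom 0.062471463164970986 top 0.07155795172373994
pile top front 0.062269046297576486 w5 0.06255890002950659
```

The platen dropped 5.0 mm onto the pile, and about 9.4 mm was wound. That leaves a squeeze of roughly 4.4 mm, so I'm handing in.

```bash
python3 -m handwheel '[[8,0,0,-4,0,0,0],[8,0,0,-4,0,0,0],[8,0,0,-4,0,0,0]]'; python3 -c "
from h import *
print(ctrl.sign_off())"
```

```text
t: 44.92
tcp_pos: [0.4511, 0.0105, 0.1768]
eef_rot: [0.002, -0.044, 0.999, 0.0]
force: [0.8, 0.5, 0.2]
opening: 0.0797
grip_force: 0.0
the job is handed in; nothing more can be done
None
```

I handed the job in at about 45 s: the pile is home, square and clamped with the springs squeezed by roughly 4.4 mm (my estimate from the turns wound and the camera), and the crank is standing upright on the bench; no verdict came back.

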